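# Close the tip box and show the capped tube to the camera

## Robot

A 6-joint arm with a two-finger parallel gripper is mounted at the origin on a cart in front of the work surface, level with it; the furniture and walls round the work are solid. World frame = base frame: x ahead of the robot, y to its left, z up, the work surface at z = 0. Lengths are in mm, angles in rad, forces in N, time in s.
With the tool pointing down it reaches from about 350 to 775 mm from the base axis. Payload 7.3 kg.
Tool frame: the origin (TCP) lies at the very end of the fingers, on their centre line; the grasp point (between the pads) lies 19 mm behind it; z points along the fingers, x is the direction in which the jaws open and shut, and the axes are right-handed (so a half turn about z gives the same grasp; the last joint's range is limited). The gripper opens to 92 mm and grips with 3 to 60 N. Pads are 19 mm wide; open, the fingers measure 130 mm over their backs; the gripper's body (75 mm by 190 mm) begins 47 mm behind the grasp point.
Start: joints at [-1.487, 0.342, 1.524, -0, 1.275, -0.146], TCP at [119.607, -511.213, 226.741] pointing down, gripper open.
Joint ranges: [-2.53, 2.53], [-0.77, 2.02], [0.04, 2.7], [-1, 4.14], [0.28, 2.66], [-3.11, 3.11]. Speed limits (rad/s): [2.57, 2.57, 3.14, 3.14, 3.14, 3.14].

## Interface

Orientations are given as [roll, pitch, yaw] about the fixed x, y, z axes, in that order (R = Rz(yaw) Ry(pitch) Rx(roll)).
In Python, from plant import bot, capture, camera_params gives the robot as it stands.
- The arm moves only by the shell command python3 -m jog 'ROWS' [OPENING]. ROWS is a JSON object of lists of equal length, an entry for each row: "xyz": the shift along the world's x, y, z as a fraction of full scale, a list of three; "angular": the turn, a rotation vector about the world's x, y, z as a fraction of full scale, a list of three. In form: {"xyz": [[x, y, z], ...], "angular": [[wx, wy, wz], ...]}. A call has 1 to 10 rows; each row shifts and turns the pose as measured when the row begins; what a row does not reach is not made up. Full scale, the value 1, is 2 cm for a shift and 6 degrees for a turn. A row lasts 1/10 s, in which the tool goes at most 50 mm and 8.59 degrees, less where a joint would pass 70% of its speed; a pose out of reach is approached as far as the arm can. A call with a number of a shift or a turn outside -1 to 1 is refused whole. A call with a gripper value outside its range is refused whole. OPENING is the closure, from -1 (fully open) to 1 (shut), set as the call begins (- or left out, the last holds). The fingers move at their own pace and stop on an object; the grip force is fixed at half the most. Time passes only in rows, so rows that do not move let the fingers close. It gives the time, the measured TCP pose, the force and the opening at its end, in the units of the state.
- bot.get_obs(): the state, without advancing time (a new reading comes with each control period).
- capture(name): name is "scene" or "top" or "wrist"; returns the picture (420x560x3 uint8, red, green, blue); there is no depth.
- camera_params(name): a dict with "fx", "fy", "cx", "cy" (pixels), "rvec" (rotation vector, rad) and "tvec" (3), from world to camera coordinates, as OpenCV has them. Camera axes: x right, y down, z forward; pixel columns grow to the right and rows downward; lengths in mm; the calibration is good to about 2 mm. A picture is of the moment at which its call begins: read the wrist's pose just before it. camera_params takes no time and is no camera call; for the wrist camera it gives the pose at the moment of the call.
- bot.close_job(): hands the job in, once; it reports no verdict.
The state is a dict: "time": time; "joint_positions": joint angles; "dq": joint speeds; "tau": joint torques, N m; "tool_pos": TCP position; "tcp_rot": TCP orientation; "contact_force": force on the tool from outside, world axes, zero at the start; "moment": the same for the moment, N m; "grip_width": finger opening in mm.
Only numpy, scipy, OpenCV 4.12 (cv2) and the standard library are available. Lean on these libraries where they do the work, as an engineer would, in place of code of your own. Each camera call takes 0.05 s, during which the arm holds its last target.

## Task

Pipetting is finished: first shut the lid of the tip box so the tips stay clean. Then pick up the capped sample tube lying on the bench (not the plain one without a cap) and present it to the inspection camera: its middle straight in front of the lens at 150 mm from it, the tube square across the line of sight with the cap end raised so that the tube slopes 30 degrees from level. Finish while holding it still there in the gripper; do not bump the camera, and leave the uncapped tube, the pouch and the test cassette where they lie.

Things in the scene. Friction and masses are not known exactly. Their poses are not given: they have to be found in the camera images.
- tips: tip box, blue base with a clear hinged lid, fixed to the bench; 121 (x) x 128 (y) x 92 mm high when shut, base alone 49 mm high. Origin at the centre of its underside; its front (with the lid's tab) faces its own -x, the hinge is at its back (+x)
- tips_lid (a joint): tip box lid angle, rad: 0 = shut, 1.65 = wide open at its stop; starts between 1.2 and 1.65. A hollow shell 42 mm deep, 113 mm from hinge to front. Open, it stands on edge behind the base, hollow side to the front; it shuts by being pushed forward from behind, then down. The hinge is a little stiff (about 0.3 N at the front edge): the lid stays where it is left
- lid_hinge (a point): middle of the lid's hinge line, 58 mm behind the box centre and 49 mm above the bench; the line runs along the box's y axis. Moves with the lid only by turning
- lid_front_edge (a point): middle of the lid's edge where its flat top meets its front wall. With the lid wide open this is its uppermost back edge, about 160 mm above the bench (at most 170 mm on the way), and the lid's flat back then stands about 100 mm behind (+x of) the box centre
- capped_tube: plastic sample tube with a cap, lying on the bench, 108 mm long, body about 13 mm across, cap 17 mm across, 20 g or so. Origin under its middle on the bench; its length is its y axis, the cap is at the -y end, z is up as it lies. To start, the cap end points roughly away from the robot
- tube_middle (a point): middle of the capped tube, on its axis, 7.5 mm above its underside
- open_tube: plain white tube without any cap, 13 mm across and 100 mm long, also lying on the bench; not wanted, to be left alone. Origin under its middle, length along y
- camera: inspection camera on a fixed stand: base plate 120 x 100 mm, 18 mm round post 262 mm high, grey camera body 46 mm square with a black lens 42 mm across, its axis level and 200 mm above the bench. Origin on the bench under the rear of the camera body; it looks along its own +x, the lens front is 85 mm ahead of the origin
- view_point (a point): point in the air where the tube's middle is wanted: on the lens axis, 150 mm in front of the lens front, 200 mm above the bench. Its x axis is the line of sight (away from the lens), z is up
- pouch: foil pouch 112 x 74 x 8 mm lying on the bench, to be left alone; origin under its centre
- cassette: flat white test cassette 50 x 78 x 5 mm lying on the bench, to be left alone; origin under its centre
There are look-alikes about, which are no part of the job. What is shaped like the capped_tube but green or purple is not meant.

How it is judged:
By the outcome, as a careful person would: the job done as asked, in the order asked, and still so for the second after the job is handed in, while the arm keeps its last pose, push and grip.
It also fails if it takes over 48 s, if anything falls off the work surface, if the arm or the gripper's body presses on something with over 40 N, if the wrist force passes 120 N, or if a joint passes its speed limit or range.

## Working session

There is one attempt and no reset: what is moved stays moved. The work goes in short steps, Python scripts to look and compute and a shell command to move; the robot and the scene stay as the last step left them, time stands still between calls to the robot, and variables do not carry over. Pictures are saved under pics/ and viewed, and the job is handed in when it is done.

```bash
ls; mkdir -p pics; python3 - <<'E'
from plant import bot,capture,camera_params
import cv2
print(bot.get_obs())
for n in ["scene","top","wrist"]:
    p=camera_params(n);print(n,p)
    im=capture(n);cv2.imwrite(f"pics/{n}0.png",im[:,:,::-1])
E
```

```text
pics
{'time': 0.0, 'joint_positions': array([-1.48695971e+00,  3.42741597e-01,  1.52505021e+00, -1.48566575e-05,
        1.27537486e+00, -1.45996979e-01]), 'dq': array([-0.00195595, -0.00108124,  0.00014528,  0.00014738,  0.00041226,
        0.00113224]), 'tau': array([ 6.48721107e-04, -4.31244063e+01, -2.44215757e+01,  7.18913111e-02,
        5.58936386e-02, -1.33045824e-04]), 'tool_pos': array([ 119.58667299, -510.77114143,  226.02357603]), 'tcp_rot': array([-3.14137772e+00,  1.55934333e-03, -1.34095823e+00]), 'contact_force': array([-0.35915001, -0.12318892, -0.54514973]), 'moment': array([0.05176739, 0.00790002, 0.0225844 ]), 'grip_width': 91.36348545270646}
scene {'fx': 385.47341738181854, 'fy': 385.47341738181854, 'cx': 283.6187182573825, 'cy': 211.83822515132448, 'rvec': array([ 0.76106716, -2.64713637,  1.06849236]), 'tvec': array([413.74428771, 322.75042928, 973.20463667])}
top {'fx': 418.02950583239146, 'fy': 418.02950583239146, 'cx': 279.8124295207699, 'cy': 203.7966139716082, 'rvec': array([ 2.165018  , -2.22653828,  0.07055493]), 'tvec': array([  -9.26213862,  511.01143412, 1179.67860743])}
wrist {'fx': 332.14720484166656, 'fy': 332.14720484166656, 'cx': 282.60027815239437, 'cy': 213.2780562273914, 'rvec': array([-2.26973439,  1.80057673,  0.27053615]), 'tvec': array([-524.0564411 ,  -37.17919346,  391.11359039])}
```

View pics/scene0.png

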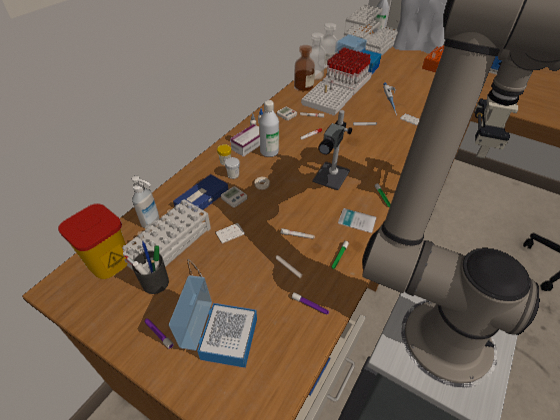

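View pics/top0.png

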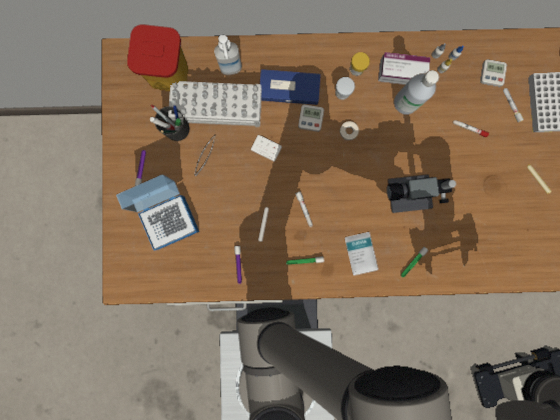

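View pics/wrist0.png

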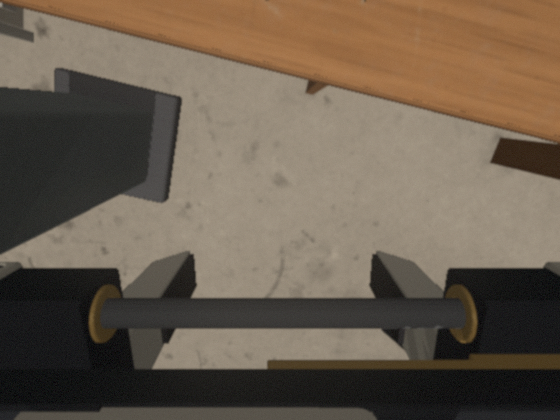

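Candidates in the top view are the white tubes at (304,208), (264,224), (472,128), (513,104) and (540,178). I'll enlarge them to tell them apart.

```bash
cat > h.py <<'E'
import numpy as np,cv2
from plant import bot,capture,camera_params
def RT(p): return cv2.Rodrigues(np.array(p['rvec']))[0],np.array(p['tvec'])
def ray(p,u,v):
    R,t=RT(p); d=R.T@np.array([(u-p['cx'])/p['fx'],(v-p['cy'])/p['fy'],1]); return -R.T@t,d/np.linalg.norm(d)
def onz(p,u,v,z):
    c,d=ray(p,u,v); return c+d*(z-c[2])/d[2]
def proj(p,X):
    R,t=RT(p); q=R@np.array(X,float)+t; return np.array([p['cx']+p['fx']*q[0]/q[2],p['cy']+p['fy']*q[1]/q[2]])
def tri(p1,a,p2,b):
    c1,d1=ray(p1,*a);c2,d2=ray(p2,*b)
    s=np.linalg.lstsq(np.c_[d1,-d2],c2-c1,rcond=None)[0]
    A=c1+s[0]*d1;B=c2+s[1]*d2
    return (A+B)/2,np.linalg.norm(A-B)
E
python3 - <<'E'
import cv2,numpy as np
t=cv2.imread('pics/top0.png');s=cv2.imread('pics/scene0.png')
a=cv2.resize(t[180:250,240:380],None,fx=5,fy=5,interpolation=cv2.INTER_CUBIC)
b=cv2.resize(t[90:190,450:560],None,fx=2.4,fy=2.4,interpolation=cv2.INTER_CUBIC)
cv2.imwrite('pics/c1.png',a);cv2.imwrite('pics/c2.png',b)
cv2.imwrite('pics/c3.png',cv2.resize(s[210:320,260:400],None,fx=5,fy=5,interpolation=cv2.INTER_CUBIC))
cv2.imwrite('pics/c4.png',cv2.resize(t[140:260,100:220],None,fx=5,fy=5,interpolation=cv2.INTER_CUBIC))
cv2.imwrite('pics/c5.png',cv2.resize(t[140:260,370:490],None,fx=5,fy=5,interpolation=cv2.INTER_CUBIC))
cv2.imwrite('pics/c6.png',cv2.resize(s[260:380,150:280],None,fx=5,fy=5,interpolation=cv2.INTER_CUBIC))
E
```

```text
(no output)
```

View pics/c1.png

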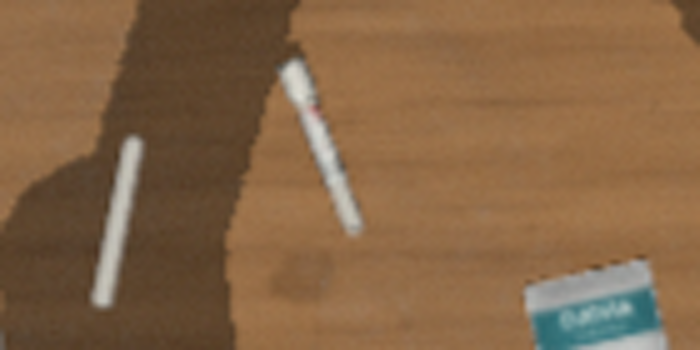

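View pics/c3.png

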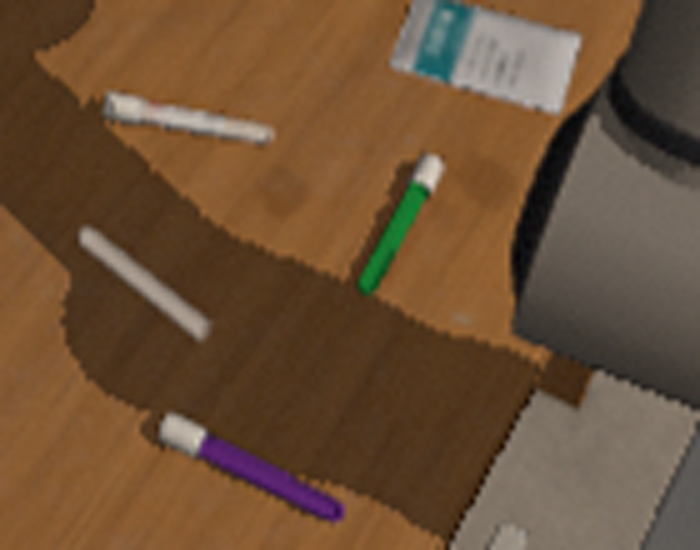

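View pics/c4.png

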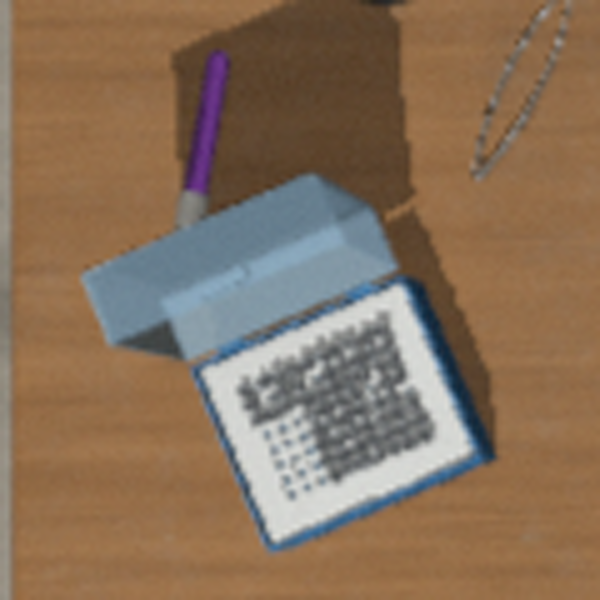

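View pics/c5.png

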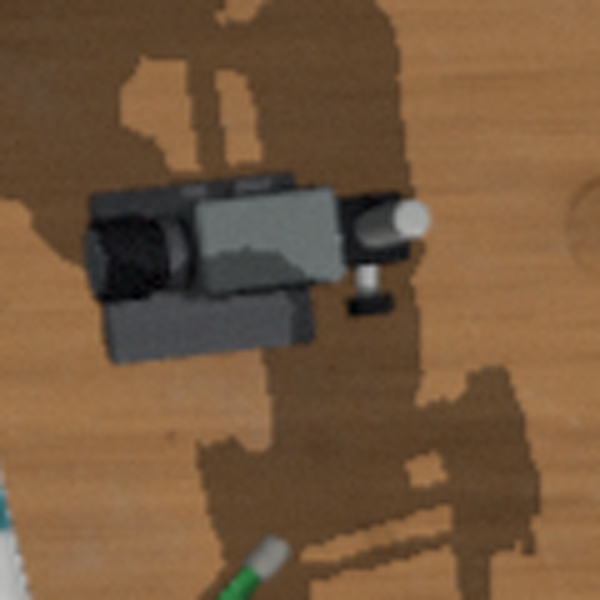

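View pics/c6.png

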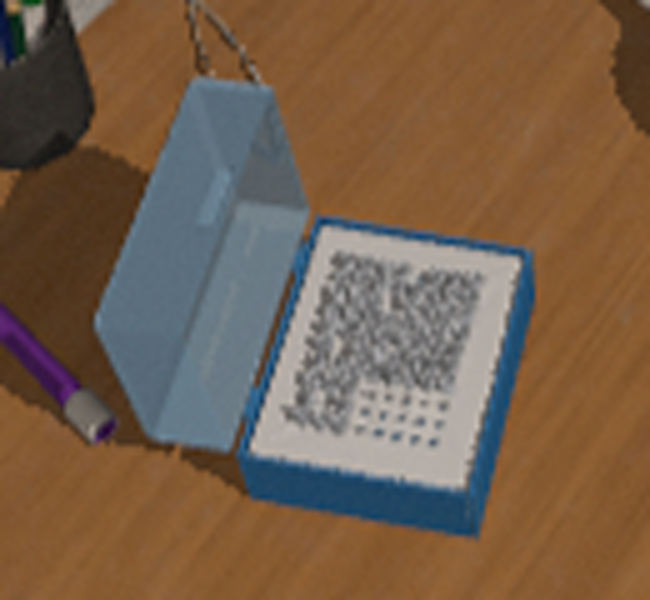

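View pics/c2.png

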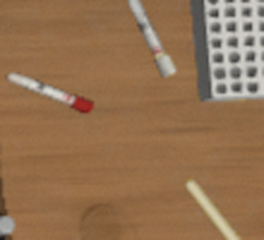

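The wanted tube is at top (304,208). It is white with a wider white cap at (298,194), pointing away from the robot. (264,224) has no cap, so it is the open tube. (472,128) has a red cap pointing right and (513,104) has its cap towards the robot; both are far away. Next I'll measure.

```bash
python3 - <<'E'
from h import *
P={n:camera_params(n) for n in('top','scene')}
T=cv2.imread('pics/top0.png');S=cv2.imread('pics/scene0.png')
f=lambda x,y:(100+(x+.5)/5-.5,140+(y+.5)/5-.5)
g=lambda x,y:(150+(x+.5)/5-.5,260+(y+.5)/5-.5)
tc=[f(*q) for q in[(193,362),(410,278),(492,455),(270,550)]]  # back-left, back-right, front-right, front-left
sc=[g(*q) for q in[(243,458),(318,217),(534,252),(479,492)]]
# correspondence: top back-left = +y back
names=['BL','BR','FR','FL']
for i,q in enumerate(tc): print(names[i],onz(P['top'],*q,49).round(1))
scn={'BL':sc[0],'BR':sc[1],'FR':sc[2],'FL':sc[3]}
for i,q in enumerate(tc): print(names[i],onz(P['scene'],*scn[names[i]],49).round(1),[a if isinstance(a,float) else a.round(1) for a in tri(P['top'],q,P['scene'],scn[names[i]])])
# lid front edge (top edge) top c4: (82,275)-(315,175); scene c6:(97,322)?-(192,80)
for a,b in [((82,275),(97,322)),((315,175),(192,80)),((110,345),(155,440)),((395,265),(307,213)),((378,212),(272,88))]:
    print('lid',[x if isinstance(x,float) else x.round(1) for x in tri(P['top'],f(*a),P['scene'],g(*b))])
# tubes
for nm,box,tb in [('top',(285,325,185,235),T),('scene',(275,320,222,245),S)]:
    x0,x1,y0,y1=box; c=tb[y0:y1,x0:x1].astype(int)
    hs=cv2.cvtColor(tb[y0:y1,x0:x1],cv2.COLOR_BGR2HSV)
    m=((hs[...,1]<70)&(hs[...,2]>110)).astype(np.uint8)
    n,l,st,ce=cv2.connectedComponentsWithStats(m);k=1+np.argmax(st[1:,4]);
    ys,xs=np.nonzero(l==k);X=np.c_[xs+x0,ys+y0].astype(float)
    W=np.array([onz(P[nm],u,v,7.5)[:2] for u,v in X])
    vx,vy,cx,cy=cv2.fitLine(W.astype(np.float32),cv2.DIST_L2,0,.01,.01).ravel()
    d=np.array([vx,vy]); d=d if d[0]>0 else -d; s=(W-[cx,cy])@d
    print(nm,'tube n',len(X),'len',s.max()-s.min(),'mid',np.array([cx,cy])+d*(s.max()+s.min())/2,'dir deg',np.degrees(np.arctan2(d[1],d[0])))
    for q in np.linspace(s.min(),s.max(),8):
        w=(W-[cx,cy])@np.array([-d[1],d[0]]); k=abs(s-q)<7; print(round(q),np.ptp(w[k]).round(1),end=' | ')
    print()
# camera lens top centerline z=200+: top view c5
h=lambda x,y:(370+(x+.5)/5-.5,140+(y+.5)/5-.5)
for q,z in[((88,262),200),((112,300),200),((105,215),200),((198,205),223),((335,190),223),((345,275),223),((198,292),223)]: print('cam',q,onz(P['top'],*h(*q),z).round(1))
for q in [(90,198),(113,360),(312,340),(293,175)]: print('base',onz(P['top'],*h(*q),12).round(1))
print('post',onz(P['top'],*h(410,220),262))
E
```

```text
BL [496.8 368.8  49. ]
BR [540.  248.3  49. ]
FR [440.8 204.6  49. ]
FL [392.1 327.5  49. ]
BL [491.4 369.3  49. ] [array([495.2, 369.1,  44.5]), np.float64(4.224378579532395)]
BR [541.5 252.4  49. ] [array([541.8, 250.1,  45.2]), np.float64(3.3087460367985515)]
FR [437.7 210.3  49. ] [array([440.8, 206.3,  40.1]), np.float64(0.06027142465059694)]
FL [389.9 324.5  49. ] [array([390.7, 325.9,  51.3]), np.float64(3.365610617160065)]
lid [array([536.4, 386.4, 161.7]), np.float64(0.5335715894078631)]
lid [array([584.7, 270.7, 159.4]), np.float64(1.5666510423364146)]
lid [array([506.1, 396.4, 101.2]), np.float64(3.7504499985966837)]
lid [array([546.6, 255.3,  52.6]), np.float64(1.3732147438565963)]
lid [array([566. , 244. , 134.7]), np.float64(3.083223533847995)]
top tube n 166 len 105.57842430744324 mid [494.27161883 -92.93643404] dir deg 19.485455
-56 9.1 | -40 11.8 | -25 11.8 | -10 12.8 | 5 12.8 | 20 12.2 | 35 16.1 | 50 14.5 | 
scene tube n 125 len 103.45381288562805 mid [496.15206961 -93.5271322 ] dir deg 17.647825
-54 12.7 | -39 12.7 | -24 13.5 | -9 14.3 | 5 15.1 | 20 13.6 | 35 17.6 | 50 13.6 | 
cam (88, 262) [ 521.3 -282.7  200. ]
cam (112, 300) [ 502.6 -293.6  200. ]
cam (105, 215) [ 544. -292.  200.]
cam (198, 205) [ 545.2 -330.   223. ]
cam (335, 190) [ 550.5 -395.4  223. ]
cam (345, 275) [ 510.  -398.1  223. ]
cam (198, 292) [ 503.9 -328.1  223. ]
base [ 572.9 -335.7   12. ]
base [ 479.4 -344.9   12. ]
base [ 487.6 -459.7   12. ]
base [ 583.  -453.4   12. ]
post [ 531.6130667  -413.82109685  262.        ]
```

```bash
python3 - <<'E'
import cv2
s=cv2.imread('pics/scene0.png')
cv2.imwrite('pics/c7.png',cv2.resize(s[100:200,300:400],None,fx=6,fy=6,interpolation=cv2.INTER_CUBIC))
E
```

```text
(no output)
```

View pics/c7.png

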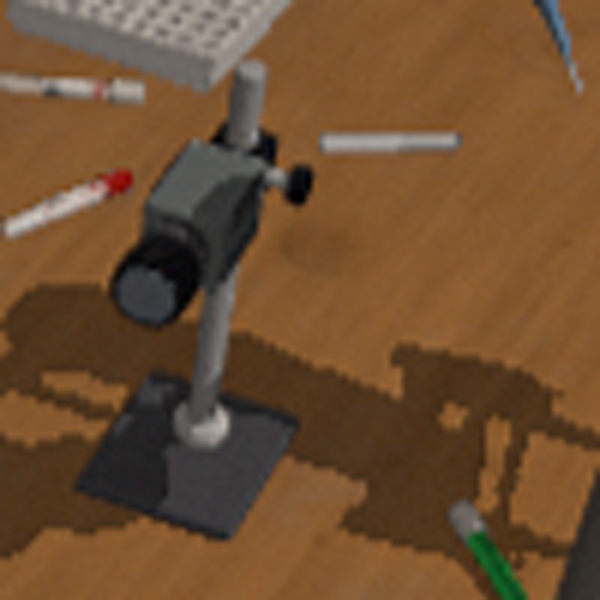

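The box centre is about (471,288) with yaw about 21.5°, and the lid is at about 1.56 rad. The camera axis has yaw about 95°. Next I'll pin down the lens and check how tall the things behind the box are.

```bash
python3 - <<'E'
from h import *
P={n:camera_params(n) for n in('top','scene')}
T,S=P['top'],P['scene']
h=lambda x,y:(370+(x+.5)/5-.5,140+(y+.5)/5-.5)
k=lambda x,y:(300+(x+.5)/6-.5,100+(y+.5)/6-.5)
for q in [k(150,293)]:
    print('lens centre from scene z200',onz(S,*q,200))
print('tri lens',tri(T,h(95,258),S,k(150,293)))
# post top
print('post top',tri(T,h(410,220),S,k(250,68)), 'body corners', tri(T,h(198,205),S,k(150,205)),tri(T,h(335,190),S,k(190,142)),tri(T,h(345,275),S,k(263,165)))
print('knob',tri(T,h(370,303),S,k(298,185)))
# predicted
for o in [(530.5,-398)]:
    a=np.radians(94.9);d=np.array([np.cos(a),np.sin(a),0])
    for L in(85,110):
        F=np.array([o[0],o[1],0])+L*d
        for z in(179,200,221): 
            X=F+[0,0,z]; u=proj(T,X);w=proj(S,X);print(L,z,(u-[370,140])*5,(w-[300,100])*6)
print('base z0 corners scene',[onz(S,*k(*q),8).round(1) for q in[(75,487),(228,538),(298,422),(150,372)]],'postfoot',onz(S,*k(203,428),10))
for nm,q,z in[('cup',(172,125),90),('pens',(165,108),150),('tubepurple',(141,165),7)]: print(nm,onz(T,*q,z).round())
print('pouch',[onz(T,*q,8).round() for q in[(347,238),(370,234),(377,268),(353,274)]])
E
```

```text
lens centre from scene z200 [ 520.93906205 -289.07452576  200.        ]
tri lens (array([ 521.6195644 , -286.55662425,  201.40671552]), np.float64(3.2560119503978284))
post top (array([ 532.13419914, -412.99365022,  263.20178136]), np.float64(1.4131970777609126)) body corners (array([ 545.23398491, -331.05617771,  220.04485102]), np.float64(0.5911255187851727)) (array([ 552.41140472, -395.83184801,  219.90460106]), np.float64(3.4092487256836224)) (array([ 511.27816766, -399.40566058,  218.52716594]), np.float64(2.1255466467810122))
knob (array([ 497.81902819, -418.49751876,  199.98954354]), np.float64(0.3142410420035068))
85 179 [136.34255465 258.10827766] [161.13610021 297.81684915]
85 200 [148.7847222  254.37299726] [165.14899122 265.11533786]
85 221 [161.75316992 250.47972156] [169.26486833 231.57458092]
110 179 [ 86.26492588 263.80204886] [142.7763476  323.86209664]
110 200 [ 97.67355667 260.18354331] [146.60634304 291.06487919]
110 221 [109.5649075  256.41193216] [150.53594014 257.4147477 ]
base z0 corners scene [array([ 573.9, -334.2,    8. ]), array([ 477.9, -343.5,    8. ]), array([ 487.8, -460.5,    8. ]), array([ 586.2, -454.1,    8. ])] postfoot [ 533.29727296 -421.52657883   10.        ]
cup [727. 262.  90.]
pens [757. 265. 150.]
tubepurple [634. 373.   7.]
pouch [array([ 408., -213.,    8.]), array([ 417., -279.,    8.]), array([ 320., -296.,    8.]), array([ 305., -226.,    8.])]
```

```bash
python3 -m jog '{"xyz":[[0.4,0.6,0.2],[0.6,1,0.2],[0.6,1,0.2],[0.6,1,0.2],[0.6,1,0.2],[0.6,1,0],[0.6,1,0],[0.6,1,0],[0.6,1,0],[0.6,1,0]],"angular":[[0,0,0.14],[0,0,0.14],[0,0,0.14],[0,0,0.14],[0,0,0.14],[0,0,0.14],[0,0,0.14],[0,0,0.14],[0,0,0.14],[0,0,0.14]]}' 1
```

```text
time: 1.15
tool_pos: [240.3, -304.0, 246.9]
tcp_rot: [-3.139, 0.005, -1.185]
contact_force: [1.0, -0.6, 0.4]
grip_width: 16.1
```

```bash
python3 -m jog '{"xyz":[[0.56,1,0],[0.56,1,0],[0.56,1,0],[0.56,1,0],[0.56,1,0],[0.56,1,0],[0.56,1,0],[0.56,1,0],[0.56,1,0],[0.56,1,0]],"angular":[[0,0,0],[0,0,0],[0,0,0],[0,0,0],[0,0,0],[0,0,0],[0,0,0],[0,0,0],[0,0,0],[0,0,0]]}'; python3 -m jog '{"xyz":[[0.56,1,0],[0.56,1,0],[0.56,1,0],[0.56,1,0],[0.56,1,0],[0.56,1,0],[0.56,1,0],[0.56,1,0],[0.56,1,0],[0.56,1,0]],"angular":[[0,0,0],[0,0,0],[0,0,0],[0,0,0],[0,0,0],[0,0,0],[0,0,0],[0,0,0],[0,0,0],[0,0,0]]}'
```

```text
time: 2.15
tool_pos: [352.9, -85.2, 248.4]
tcp_rot: [-3.136, 0.005, -1.175]
contact_force: [0.3, 0.5, -0.5]
grip_width: 0.4
time: 3.15
tool_pos: [460.3, 131.3, 250.3]
tcp_rot: [-3.136, 0.007, -1.163]
contact_force: [0.2, 0.6, 0.8]
grip_width: 0.2
```

```bash
python3 -m jog '{"xyz":[[0.7,1,0],[0.7,1,0],[0.7,1,0],[0.7,1,0],[0.7,1,0],[0.7,1,0],[0.7,1,0],[0.7,1,0],[0.7,1,0],[0.4,0.6,0]],"angular":[[0,0,-0.04],[0,0,-0.04],[0,0,-0.04],[0,0,-0.04],[0,0,-0.04],[0,0,-0.04],[0,0,-0.04],[0,0,-0.04],[0,0,0],[0,0,0]]}'
python3 - <<'E'
from h import *
cv2.imwrite('pics/s1.png',capture('scene')[:,:,::-1]);cv2.imwrite('pics/t1.png',capture('top')[:,:,::-1])
a=cv2.imread('pics/s1.png')[150:380,100:340];b=cv2.imread('pics/t1.png')[100:330,90:330]
cv2.imwrite('pics/st1.png',cv2.resize(np.hstack([a,b]),None,fx=1.66,fy=1.66,interpolation=cv2.INTER_CUBIC))
E
```

```text
time: 4.15
tool_pos: [588.1, 338.4, 251.8]
tcp_rot: [-3.141, 0.009, -1.185]
contact_force: [-1.0, 0.0, 0.1]
grip_width: 0.5
```

View pics/st1.png

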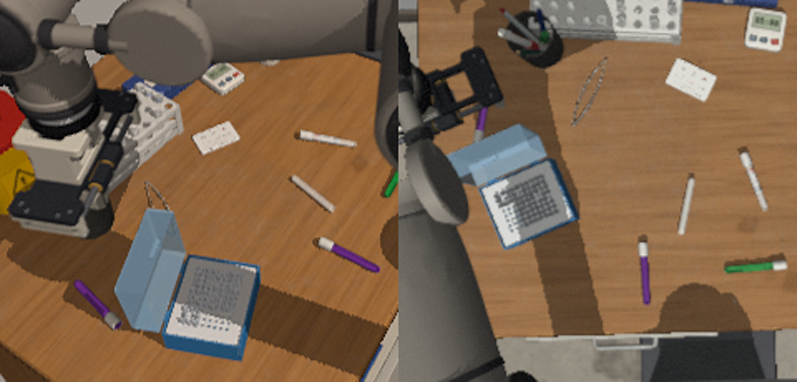

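```bash
python3 -m jog '{"xyz":[[0.5,0.15,-0.6],[0.1,0,-1],[0,0,-1],[0,0,-1],[0,0,-1],[0,0,-1],[0,0,-0.9],[0,0,0]],"angular":[[0,0,0],[0,0,0],[0,0,0],[0,0,0],[0,0,0],[0,0,0],[0,0,0],[0,0,0]]}'
python3 - <<'E'
from h import *
cv2.imwrite('pics/s2.png',cv2.resize(capture('scene')[150:380,80:360,::-1],None,fx=2.5,fy=2.5,interpolation=cv2.INTER_CUBIC))
p=camera_params('wrist');R,t=RT(p);print(-R.T@t,bot.get_obs()['tool_pos'])
E
```

```text
time: 5.05
tool_pos: [596.9, 336.8, 112.9]
tcp_rot: [3.136, 0.008, -1.186]
contact_force: [0.1, -1.1, 0.2]
grip_width: 0.3
[671.43351633 366.0867433  272.43973502] [597.6657197  337.04610781 114.49542016]
```

View pics/s2.png

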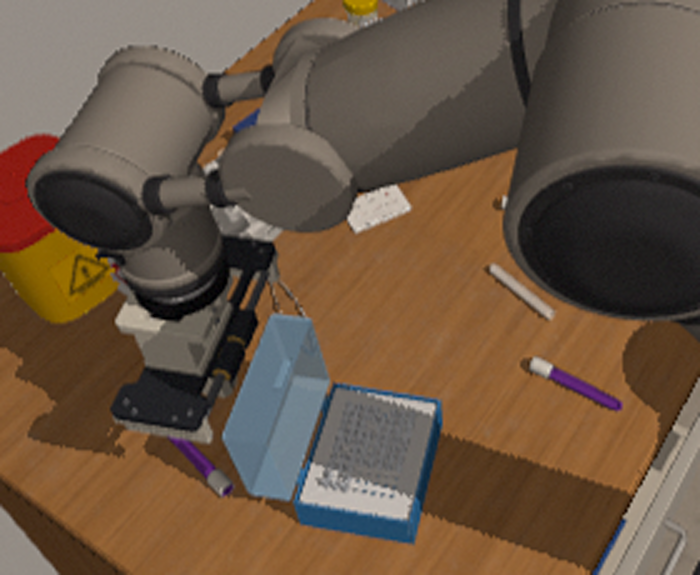

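```bash
python3 -m jog '{"xyz":[[-0.74,-0.29,0.25],[-0.74,-0.29,0.3],[-0.74,-0.29,0.45],[-0.65,-0.26,0.2],[-0.56,-0.22,0.05],[-0.56,-0.22,-0.05],[-0.56,-0.22,-0.1]],"angular":[[0,0,0],[0,0,0],[0,0,0],[0,0,0],[0,0,0],[0,0,0],[0,0,0]]}'
python3 - <<'E'
from h import *
cv2.imwrite('pics/s3.png',cv2.resize(capture('scene')[150:380,80:360,::-1],None,fx=2.5,fy=2.5,interpolation=cv2.INTER_CUBIC))
p=bot.get_obs()['tool_pos'];d=p[:2]-[471,288];print(p,'X',d@[.93,.367]-58,'Y',d@[-.367,.93])
E
```

```text
time: 5.8
tool_pos: [509.8, 300.3, 146.7]
tcp_rot: [-3.125, 0.008, -1.188]
contact_force: [-0.0, 0.9, 0.1]
grip_width: 0.4
[508.00326977 299.75221632 146.54030775] X -19.273895725645957 Y -2.650638825836512
```

View pics/s3.png

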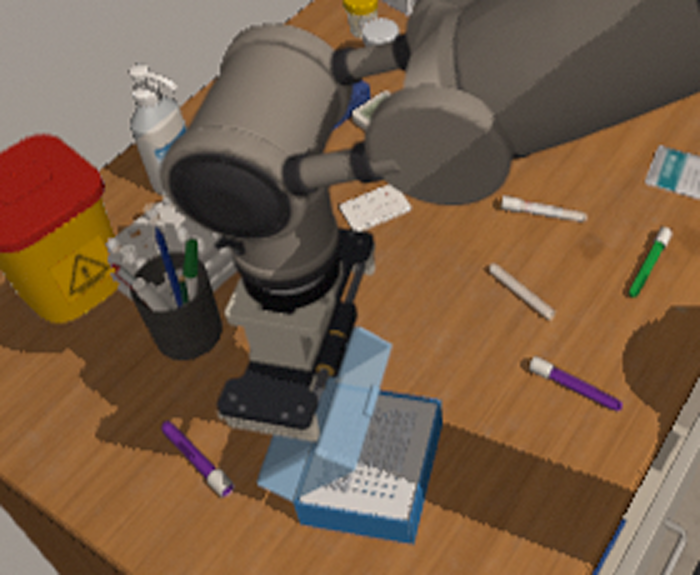

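```bash
python3 -m jog '{"xyz":[[-0.65,-0.26,-0.35],[-0.56,-0.22,-0.45],[-0.56,-0.22,-0.5],[-0.47,-0.18,-0.55],[-0.37,-0.15,-0.6],[-0.28,-0.11,-0.5]],"angular":[[0,0,0],[0,0,0],[0,0,0],[0,0,0],[0,0,0],[0,0,0]]}'
python3 - <<'E'
from h import *
p=bot.get_obs()['tool_pos'];d=p[:2]-[471,288];print(p,'X',d@[.93,.367]-58,'Y',d@[-.367,.93])
E
```

```text
time: 6.45
tool_pos: [454.8, 277.9, 96.5]
tcp_rot: [-3.107, 0.009, -1.188]
contact_force: [-1.4, -0.4, 1.0]
grip_width: 0.3
[454.78473842 277.90700388  96.53930862] X -76.78432284758557 Y -3.4354853917542973
```

```bash
python3 -m jog '{"xyz":[[-0.1,0,-0.25],[0,0,-0.2],[0,0,-0.1]],"angular":[[0,0,0],[0,0,0],[0,0,0]]}'
python3 - <<'E'
from h import *
cv2.imwrite('pics/s4.png',cv2.resize(capture('scene')[150:380,80:360,::-1],None,fx=2.5,fy=2.5,interpolation=cv2.INTER_CUBIC))
o=bot.get_obs();print(o['tool_pos'],o['contact_force'])
E
```

```text
time: 6.75
tool_pos: [452.7, 277.8, 90.8]
tcp_rot: [-3.106, 0.009, -1.188]
contact_force: [-8.2, -3.7, 17.5]
grip_width: 0.4
[452.74391246 277.78143724  90.76485597] [-8.99603336 -3.74031778 18.89122188]
```

View pics/s4.png

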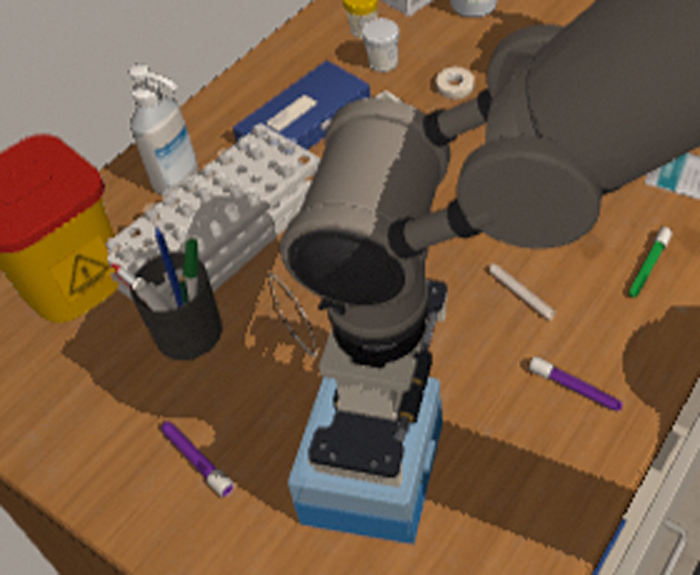

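```bash
python3 -m jog '{"xyz":[[0,0,0.6],[0,0,1],[0,-0.3,1],[0.1,-1,0.8],[0.15,-1,0.4],[0.15,-1,0],[0.15,-1,0],[0.15,-1,0],[0.15,-1,0],[0.15,-1,0]],"angular":[[0,0,0],[-0.03,0.07,-0.05],[-0.03,0.07,-0.05],[-0.03,0.07,-0.05],[-0.03,0.07,-0.05],[0,0,-0.05],[0,0,-0.05],[0,0,-0.05],[0,0,-0.05],[0,0,-0.05]]}' 0
python3 - <<'E'
from h import *
cv2.imwrite('pics/s5.png',cv2.resize(capture('scene')[150:380,80:360,::-1],None,fx=2.5,fy=2.5,interpolation=cv2.INTER_CUBIC))
E
python3 -m jog '{"xyz":[[0.15,-1,0],[0.15,-1,0],[0.15,-1,0],[0.15,-1,0],[0.15,-1,0],[0.15,-1,0],[0.15,-1,0],[0.15,-1,0],[0.15,-1,0],[0.15,-0.7,0]],"angular":[[0,0,0],[0,0,0],[0,0,0],[0,0,0],[0,0,0],[0,0,0],[0,0,0],[0,0,0],[0,0,0],[0,0,0]]}'
```

```text
time: 7.8
tool_pos: [481.8, 130.7, 180.4]
tcp_rot: [-3.117, 0.006, -1.233]
contact_force: [-0.8, 0.3, 0.1]
grip_width: 45.6
time: 8.85
tool_pos: [520.7, -71.7, 188.3]
tcp_rot: [-3.102, -0.001, -1.235]
contact_force: [0.1, 0.1, -1.3]
grip_width: 46.0
```

View pics/s5.png

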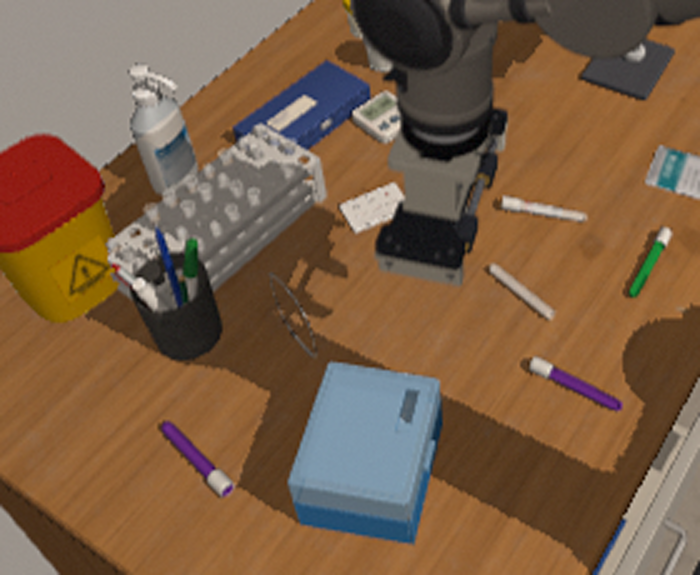

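The lid is shut, flat on the base, and stays so with the tool away. Now I'll refine the tube with the wrist camera.

```bash
python3 -m jog '{"xyz":[[-0.6,-0.6,-0.6],[-0.6,-0.5,-0.8],[0,0,-0.8],[0,0,-0.4],[0,0,0]],"angular":[[-0.06,0.18,0],[-0.06,0.18,-0.05],[0,0,0],[0,0,0],[0,0,0]]}' 
python3 - <<'E'
from h import *
o=bot.get_obs();print(o['tool_pos'],o['tcp_rot'])
p=camera_params('wrist');im=capture('wrist')[:,:,::-1].copy()
cv2.imwrite('pics/w6.png',im)
hs=cv2.cvtColor(im,cv2.COLOR_BGR2HSV)
m=((hs[...,1]<70)&(hs[...,2]>110)).astype(np.uint8)
n,l,st,ce=cv2.connectedComponentsWithStats(m)
for k in range(1,n):
    if st[k,4]<300: continue
    ys,xs=np.nonzero(l==k);W=np.array([onz(p,u,v,7.5)[:2] for u,v in zip(xs,ys)],np.float32)
    vx,vy,cx,cy=cv2.fitLine(W,cv2.DIST_L2,0,.01,.01).ravel();d=np.array([vx,vy]);d=d*np.sign(d[0]);s=(W-[cx,cy])@d
    print(st[k],'len',np.ptp(s),'mid',np.array([cx,cy])+d*(s.max()+s.min())/2,np.degrees(np.arctan2(d[1],d[0])))
E
```

```text
time: 9.35
tool_pos: [494.1, -96.0, 133.4]
tcp_rot: [3.137, -0.001, -1.241]
contact_force: [-0.5, 0.7, 0.2]
grip_width: 45.3
[494.07679682 -95.97301339 133.35217674] [ 3.13712388e+00 -8.96682222e-04 -1.24138339e+00]
[513   0  47  24 950] len 38.79541 mid [ 698.70306 -227.26367] -78.73342
[ 269  142   20  117 1659] len 106.452515 mid [493.63113 -92.79433] 19.804476
[ 112  152   55   95 1397] len 101.17822 mid [454.62653  26.38892] -12.912314
[ 28 237  21  27 478] len 29.379797 mid [378.56122 104.34502] -6.526832
[257 336  25  20 383] len 26.112835 mid [ 347.14908 -131.94997] 86.44432
```

View pics/w6.png

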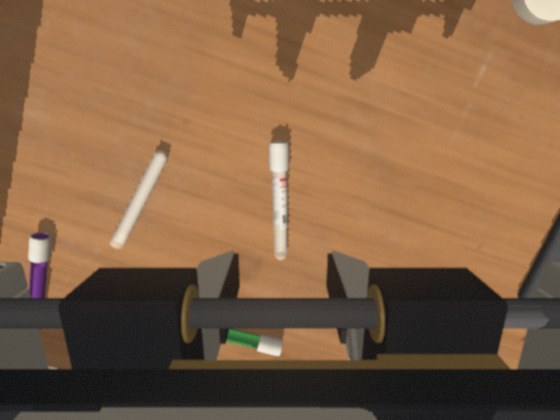

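The wrist view shows the white-capped tube with its cap at (279,155) and its middle near (280,200). The open tube is at (140,200), well clear. Descending now.

```bash
python3 -m jog '{"xyz":[[0,0.16,-0.7],[0,0,-1],[0,0,-1],[0,0,-1],[0,0,-1],[0,0,-0.5],[0,0,-0.2],[0,0,0]],"angular":[[0,0,0.1],[0,0,0],[0,0,0],[0,0,0],[0,0,0],[0,0,0],[0,0,0],[0,0,0]]}'
```

```text
time: 10.2
tool_pos: [499.0, -91.9, 28.2]
tcp_rot: [-3.136, -0.009, -1.226]
contact_force: [0.4, 0.0, -0.3]
grip_width: 45.5
```

```bash
python3 -m jog '{"xyz":[[-0.25,-0.05,-0.5],[0,0,-0.5],[0,0,-0.2],[0,0,0]],"angular":[[0,0.08,0],[0,0,0],[0,0,0],[0,0,0]]}'
```

```text
time: 10.6
tool_pos: [495.0, -93.4, 4.3]
tcp_rot: [3.142, -0.008, -1.226]
contact_force: [0.8, 0.1, -0.1]
grip_width: 45.7
```

```bash
python3 -m jog '{"xyz":[[-0.06,0,-0.1],[0,0,0]],"angular":[[0,0,0],[0,0,0]]}'
python3 -m jog '{"xyz":[[0,0,0],[0,0,0],[0,0,0],[0,0,0],[0,0,0],[0,0,0],[0,0,0]],"angular":[[0,0,0],[0,0,0],[0,0,0],[0,0,0],[0,0,0],[0,0,0],[0,0,0]]}' 1
```

```text
time: 10.8
tool_pos: [493.8, -93.4, 2.2]
tcp_rot: [3.142, -0.009, -1.226]
contact_force: [-0.4, 1.0, 0.2]
grip_width: 45.9
time: 11.5
tool_pos: [494.4, -93.6, 2.9]
tcp_rot: [-3.14, -0.01, -1.226]
contact_force: [0.7, 0.5, -0.6]
grip_width: 12.6
```

```bash
python3 -m jog '{"xyz":[[0,0,0.5],[0,0,1],[0,0,1],[0,0,1],[0,0,1],[0,0,1],[0,0,1],[0,0,0.5],[0,0,0]],"angular":[[0,0,0],[0,0,0],[0,0,0],[0,0,0],[0,0,0],[0,0,0],[0,0,0],[0,0,0],[0,0,0]]}'
python3 - <<'E'
from h import *
cv2.imwrite('pics/w7.png',capture('wrist')[:,:,::-1]);cv2.imwrite('pics/s7.png',capture('scene')[:,:,::-1])
a=cv2.imread('pics/s7.png')[100:320,230:430];cv2.imwrite('pics/s7c.png',cv2.resize(a,None,fx=2.7,fy=2.7,interpolation=cv2.INTER_CUBIC))
E
```

```text
time: 12.4
tool_pos: [493.2, -93.2, 153.1]
tcp_rot: [-3.139, -0.01, -1.226]
contact_force: [0.7, -0.8, -0.3]
grip_width: 12.7
```

View pics/w7.png

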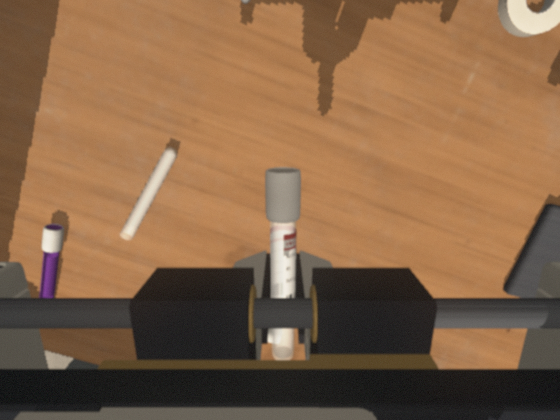

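View pics/s7c.png

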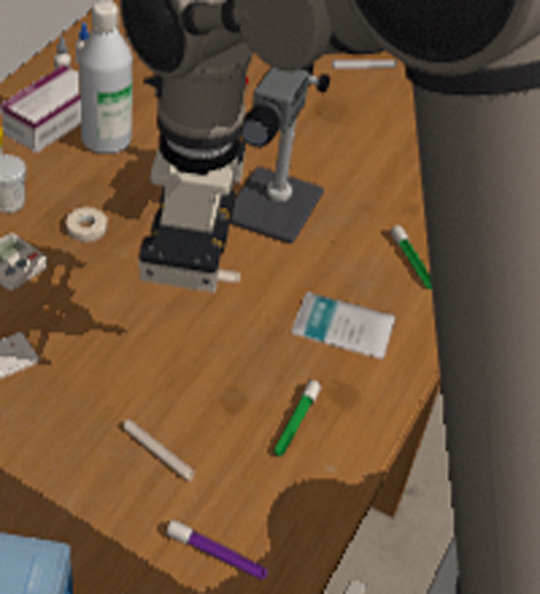

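```bash
cat > goal.py <<'E'
from h import *
from scipy.spatial.transform import Rotation as Ro
V=np.array([508.5,-138.6,200.]);a=np.radians(4.85)
capd=np.array([np.cos(a)*np.cos(np.pi/6),np.sin(a)*np.cos(np.pi/6),.5]);los=np.array([-np.sin(a),np.cos(a),0])
def report(mid,capt):
    o=bot.get_obs();p=o['tool_pos'];R=Ro.from_euler('xyz',o['tcp_rot']).as_matrix()
    # capt,mid in tool frame. goal: tool R with capt->capd, tool y-ish axis perpendicular -> los
    n=np.cross(capt,[0,0,1.]);n/=np.linalg.norm(n); # tool dir ~ +-x
    s=np.sign((R@n)@los); n=n*s
    A=np.c_[capt,n,np.cross(capt,n)];B=np.c_[capd,los,np.cross(capd,los)]
    G=B@A.T; rv=Ro.from_matrix(G@R.T).as_rotvec(degrees=True); tp=V-G@mid
    c=R@capt; m=p+R@mid
    print('tcp',p.round(1),'goal tcp',tp.round(1),'shift units',((tp-p)/20).round(2),'rot units',(rv/6).round(2))
    print('tube mid',m.round(1),'err',(m-V).round(1),'slope',np.degrees(np.arcsin(c[2])).round(2),'offsquare',np.degrees(np.arcsin(c@los)).round(2))
E
python3 - <<'E'
from goal import *
o=bot.get_obs();p=o['tool_pos'];R=Ro.from_euler('xyz',o['tcp_rot']).as_matrix();P=camera_params('wrist')
print(P['rvec'],p)
E1=[]
for off,(u,v) in[(4.6,(283,169)),(4.6,(283,220)),(4.6,(283,359))]:
    X=onz(P,u,v,p[2]+off);E1.append(R.T@(X-p));print(X.round(1),E1[-1].round(1))
print('len',np.linalg.norm(E1[0]-E1[2]),'mid',(E1[0]+E1[2])/2)
# fingertips line sanity: TCP projects to
print(proj(P,p))
w=cv2.imread('pics/w7.png');cv2.imwrite('pics/w7c.png',cv2.resize(w[150:380,200:370],None,fx=2.6,fy=2.6,interpolation=cv2.INTER_CUBIC))
E
```

```text
[-2.35762995  1.6609218   0.23805813] [492.43965781 -92.88652887 151.36929044]
[542.4 -74.7 156. ] [ -0.2 -53.2  -4.6]
[518.9 -83.1 156. ] [ -0.2 -28.2  -4.6]
[ 442.  -110.7  156. ] [-0.2 53.5 -4.6]
len 106.6906014535521 mid [-0.23232848  0.19490299 -4.60215711]
[283.42974185 268.3260852 ]
```

View pics/w7c.png

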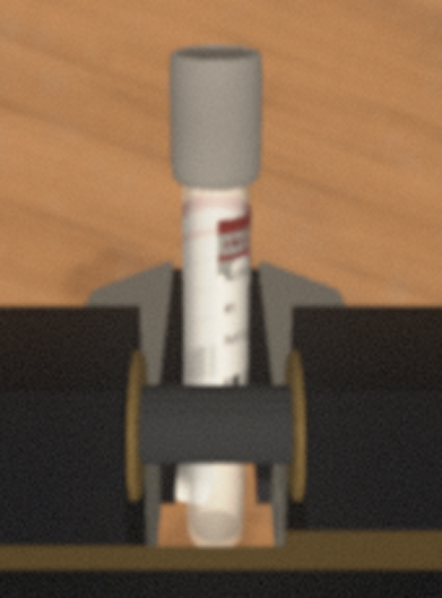

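```bash
python3 -c "
from goal import *
report(np.array([0,0,-4.6]),np.array([0,-1.,0]))"
```

```text
tcp [492.4 -92.9 151.4] goal tcp [ 510.8 -138.4  196. ] shift units [ 0.92 -2.28  2.23] rot units [ 1.15 -4.88 -2.41]
tube mid [492.4 -92.8 156. ] err [-16.1  45.8 -44. ] slope 0.01 offsquare 14.92
```

```bash
python3 -m jog '{"xyz":[[0.05,-0.1,0.4],[0.1,-0.25,0.4],[0.12,-0.3,0.3],[0.12,-0.3,0.3],[0.12,-0.3,0.2],[0.12,-0.3,0.2],[0.12,-0.3,0.2],[0.12,-0.3,0.2],[0,-0.1,0],[0,0,0]],"angular":[[0.13,-0.55,-0.27],[0.13,-0.55,-0.27],[0.13,-0.55,-0.27],[0.13,-0.55,-0.27],[0.13,-0.55,-0.27],[0.13,-0.55,-0.27],[0.13,-0.55,-0.27],[0.13,-0.55,-0.27],[0.1,-0.4,-0.2],[0,0,0]]}'
python3 -c "
from goal import *
report(np.array([0,0,-4.6]),np.array([0,-1.,0]))"
```

```text
time: 13.5
tool_pos: [504.0, -137.1, 183.6]
tcp_rot: [-2.628, 0.015, -1.49]
contact_force: [0.4, -1.3, 0.6]
grip_width: 12.6
tcp [ 504.  -137.1  183.6] goal tcp [ 510.8 -138.4  196. ] shift units [ 0.34 -0.06  0.62] rot units [-0.13 -0.1   0.04]
tube mid [ 501.7 -137.4  187.6] err [ -6.8   1.2 -12.4] slope 29.45 offsquare -0.62
```

```bash
python3 -m jog '{"xyz":[[0.34,-0.06,0.62],[0,0,0],[0,0,0]],"angular":[[-0.13,-0.1,0.04],[0,0,0],[0,0,0]]}'
python3 - <<'E'
from goal import *
report(np.array([0,0,-4.6]),np.array([0,-1.,0]))
for n in('scene','top','wrist'): cv2.imwrite(f'pics/{n}9.png',capture(n)[:,:,::-1])
cv2.imwrite('pics/s9c.png',cv2.resize(cv2.imread('pics/scene9.png')[80:220,240:400],None,fx=4.2,fy=4.2,interpolation=cv2.INTER_CUBIC))
cv2.imwrite('pics/t9c.png',cv2.resize(cv2.imread('pics/top9.png')[120:270,250:460],None,fx=3.8,fy=3.8,interpolation=cv2.INTER_CUBIC))
E
```

```text
time: 13.8
tool_pos: [511.3, -138.2, 195.8]
tcp_rot: [-2.622, -0.0, -1.485]
contact_force: [0.6, -0.1, -0.5]
grip_width: 12.6
tcp [ 511.3 -138.2  195.8] goal tcp [ 510.8 -138.4  196. ] shift units [-0.02 -0.01  0.01] rot units [ 0.   -0.04 -0.01]
tube mid [ 509.  -138.4  199.8] err [ 0.5  0.2 -0.2] slope 29.78 offsquare 0.08
```

View pics/s9c.png

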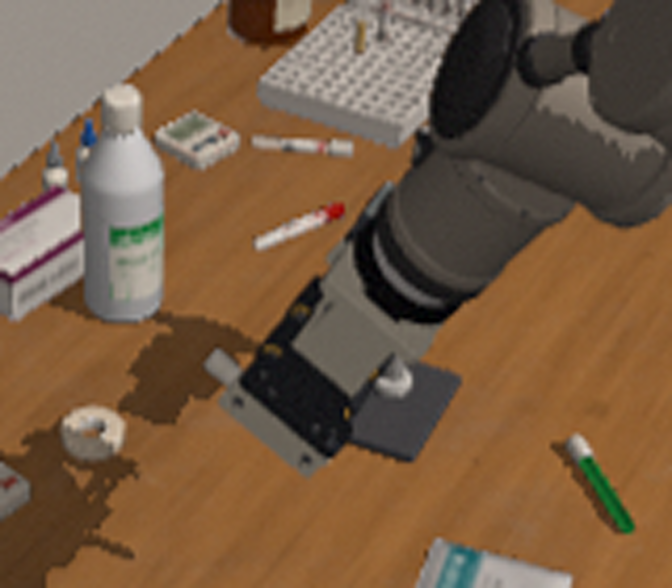

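View pics/t9c.png

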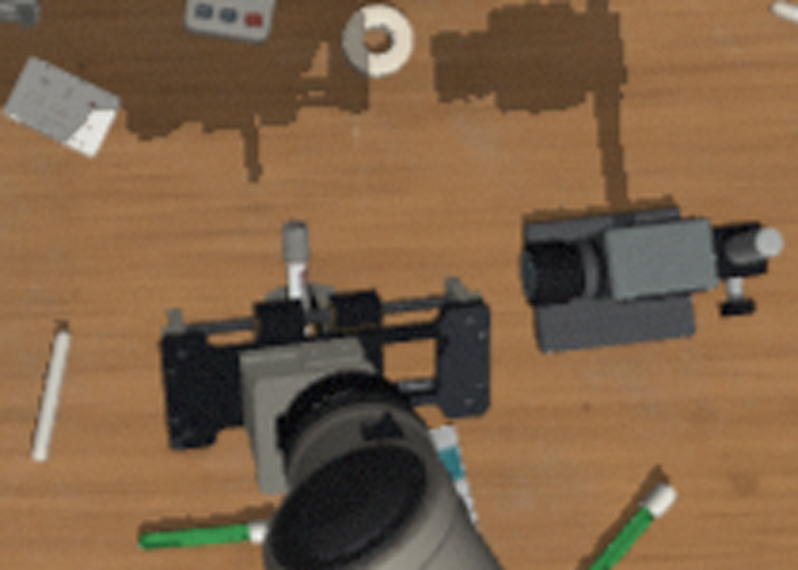

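View pics/wrist9.png

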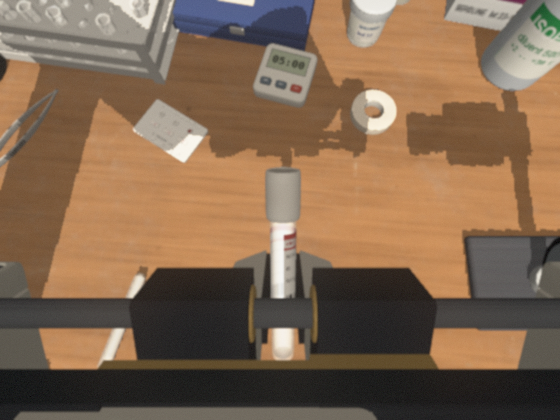

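The tube sits in the hand as before: cap end at (283,169), tail at (283,358). I'll cross-check the cap end in the top and scene views, and re-measure the lens axis and base.

```bash
python3 - <<'E'
from goal import *
T,S=camera_params('top'),camera_params('scene')
o=bot.get_obs();R=Ro.from_euler('xyz',o['tcp_rot']).as_matrix();m=o['tool_pos']+R@[0,0,-4.6];c=-R[:,1]
for L in(54,30):
    X=m+L*c; print(L,X.round(1),'top crop',((proj(T,X)-[250,120]+.5)*3.8-.5).round(),'scene crop',((proj(S,X)-[240,80]+.5)*4.2-.5).round())
print('seen cap end',tri(T,((293+.5)/3.8-.5+250,(226+.5)/3.8-.5+120),S,((212+.5)/4.2-.5+240,(362+.5)/4.2-.5+80)))
# lens lateral: dark mask in top for lens region
t=lambda x,y:((x+.5)/3.8-.5+250,(y+.5)/3.8-.5+120)
for q in[(540,243),(540,304),(575,240),(575,302)]: print('lens side',onz(T,*t(*q),200).round(1))
w=cv2.imread('pics/top9.png');cv2.imwrite('pics/t9d.png',cv2.resize(w[165:220,380:460],None,fx=9,fy=9,interpolation=cv2.INTER_CUBIC))
E
```

```text
54 [ 555.5 -134.5  226.6] top crop [293. 223.] scene crop [208. 358.]
30 [ 534.8 -136.2  214.6] top crop [295. 258.] scene crop [235. 381.]
seen cap end (array([ 553.44129975, -134.82975958,  223.6174951 ]), np.float64(1.3599885321015892))
lens side [ 541.5 -294.6  200. ]
lens side [ 502.5 -292.9  200. ]
lens side [ 542.8 -317.1  200. ]
lens side [ 503.2 -315.3  200. ]
```

View pics/t9d.png

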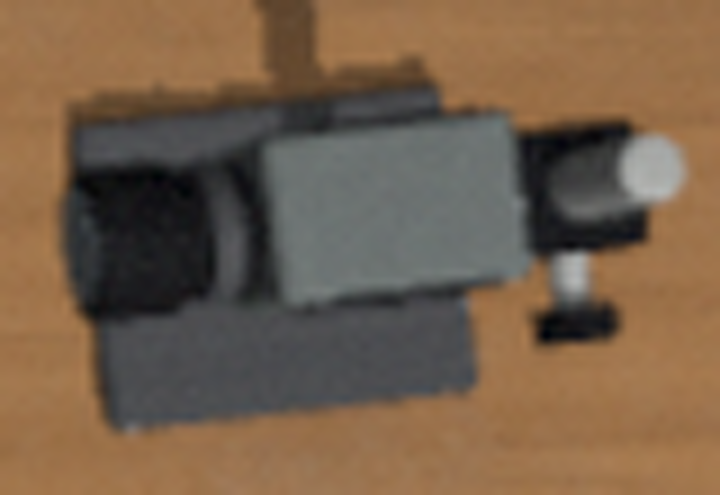

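```bash
python3 -m jog '{"xyz":[[0,0,0],[0,0,0],[0,0,0]],"angular":[[0,0,0],[0,0,0],[0,0,0]]}'
python3 - <<'E'
from goal import *
report(np.array([0,0,-4.6]),np.array([0,-1.,0]))
o=bot.get_obs();print(abs(o['dq']).max(),o['grip_width'])
print(bot.close_job())
E
```

```text
time: 14.25
tool_pos: [511.1, -137.9, 195.5]
tcp_rot: [-2.622, 0.0, -1.484]
contact_force: [0.0, 0.1, -0.2]
grip_width: 12.6
tcp [ 511.1 -137.9  195.5] goal tcp [ 510.8 -138.4  196. ] shift units [-0.02 -0.02  0.03] rot units [ 0.   -0.04 -0.02]
tube mid [ 508.8 -138.1  199.5] err [ 0.3  0.5 -0.5] slope 29.76 offsquare 0.08
0.0022750621109911486 12.58956011307046
the job is handed in; nothing more can be done
None
```

I shut the tip-box lid, pushing it from behind and pressing it down with about 19 N. Then I picked up the white-capped tube by its middle and handed the job in at 14.3 s, holding it still in front of the inspection camera.

**Lid:** a picture taken after the arm moved away shows it flat on the base.

**Tube pose:** computed from the measured tool pose and where the tube sits in the gripper.
- **Position:** the middle is within about 1 mm of the view point I worked out from the images.
- **Angle:** it slopes 29.8° with the cap end up, and is 0.1° off square to the line of sight.
- **Grip:** it is steady at 12.6 mm.

**Checks that disagreed:**
- **Cap end:** triangulating it from the top and scene pictures put it about 3.7 mm from the predicted spot. On its own that suggests a slope nearer 28°. The edge is blurred at that scale, so I kept the tool-pose figure.
- **Camera position:** the lens front in both views is about 108 mm ahead of the rear edge of the camera body, not the 85 mm the description gives from its origin. I aimed from the lens front as seen.

**Other things:** in all, no contact with the camera stand, open tube, pouch or cassette was intended or felt. I judged this from the force readings and pictures, and did not re-measure where they lie.

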